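# Torque the hopper clamp, then charge the pill counter

## Task

The hopper has just been put back on the dispensary's pill-counting machine. Push the red-handled click wrench that sits on the hopper's clamp bolt clockwise (seen from above) until it breaks over with a click, and stop at once so that the bolt is not tightened any further. Only then swing the green lid of the white pill box fully back past its detent, and with the lid back tip the box by its blue bail until all three pills have dropped into the hopper; let the box swing back upright with its lid still open, and leave the other things on the counter where they are.

Things in the scene. Friction and masses are not known exactly. Their poses are not given: they have to be found in the camera images.
- machine: White pill counter, fixed; place and yaw vary. Origin on the counter under its middle; x to its back (roughly away from the robot), y to the wrench end, z up. mm: footprint x -70..145, y -150..150; block under the pill box x -50..50, y -140..-58, top 105; motor housing x 85..145, top 85; clamp pedestal x -30..30, y 60..132, top 93.
- hopper_in (a point): Middle of the hopper's inner floor, 34 mm above the counter; axes as the machine's. The hopper is an open aluminium box 110 mm (x) by 111 mm (y) inside; its rims are 100 (box side), 120 and 140 mm (wrench side) above the counter.
- bolt_axis (a point): Point on the vertical axis of the clamp bolt, level with the wrench handle's centreline, 127 mm above the counter (machine x 0, y 100 mm). Its own y axis points along the wrench handle, from the bolt to the end of the grip.
- wrench_grip (a point): Point on the centreline of the level wrench handle, in its red grip, 190 mm from the bolt axis, 127 mm above the counter. Steel shaft 15 mm thick up to 140 mm from the bolt axis, then round red grip 26 mm thick up to 255 mm. Tightening, clockwise from above, swings the grip roughly towards machine +x.
- wrench (a joint): Bend of the click wrench at its head, rad: stays 0 (straight) while the bolt turns; at the set torque of 2.2 N m (about 12 N square on the grip point) it gives way and bends, up to a stop at 0.18, its resistance falling to a third. Pushed on beyond that stop, it turns the bolt further. A spring straightens it when released.
- clamp_bolt (a joint): Turn of the clamp bolt, rad, growing as it is tightened (clockwise from above). Starts between 0.05 and 0.30. It resists with 1.3 N m plus 1.8 N m per rad, so that the wrench clicks at about 0.45 to 0.50, and stays where it is left; past 0.55 it is overtightened.
- box_lid (a joint): Opening of the green lid, rad: 0 shut, 2.05 fully back at its stop. Starts ajar between 1.05 and 1.35; its stiff hinge holds it where it is put, up to a detent at 1.75; past about 1.85 it snaps back to 2.05 and stays there. 1 to 3 N at its edge move it.
- lid_hinge (a point): Middle of the lid's hinge line, which runs along machine y on the rear (machine +x) rim of the pill box, 157 mm above the counter. The lid opens upwards and back towards machine +x.
- lid_edge (a point): Middle of the lid's free edge, 100 mm from the hinge. The lid is a plate 100 mm by 116 mm (along y), 4 mm thick; with its 10 mm tab on the outer face.
- bail_mid (a point): Middle of the blue-sleeved bar of the pill box's bail: 68 mm long along machine x, 10 mm thick (sleeve 15 mm), on two wire legs; 210 mm above the counter at machine x 0, y -140 mm when the box is upright. Push it towards machine +y to tip the box.
- box_pivot (a point): Middle of the line (along machine x) about which the pill box tips: machine x 0, y -50, z 110 mm; 135 mm from the bail's bar. White open box, inside 84 mm (x) by 72 mm (y), rim 156 mm above the counter when upright; the wall on the hopper side is flared outwards as a spout.
- pill_box (a joint): Tip of the pill box, rad: 0 upright, growing as it tips towards the hopper (machine +y), stop at 1.35. A light spring (1 to 4 N at the bail) brings it back upright when let go. The pills roll out when it is tipped by more than about 1.1.
- pill0_center (a point): Centre of a cream ball, a honey pill in a wax shell, 28 mm across, 12 g; it starts lying in the pill box.
- pill1_center (a point): Centre of a cream ball, a honey pill in a wax shell, 28 mm across, 12 g; it starts lying in the pill box.
- pill2_center (a point): Centre of a cream ball, a honey pill in a wax shell, 28 mm across, 12 g; it starts lying in the pill box.
- envelopes: Stack of kraft envelopes, 150 x 210 mm, 26 mm high. A bystander: not to be disturbed. Origin at the middle of its underside.
- jar_a: White ceramic jar with wooden cap, 72 mm across, 105 mm high. A bystander: not to be disturbed. Origin at the middle of its underside.
- jar_b: Amber glass jar with brass cap, 72 mm across, 105 mm high. A bystander: not to be disturbed. Origin at the middle of its underside.
- mortar: Blue ceramic mortar bowl, 110 mm across, 65 mm high. A bystander: not to be disturbed. Origin at the middle of its underside.
- pan: Brass scale pan, 120 mm across, 18 mm high. A bystander: not to be disturbed. Origin at the middle of its underside.
- spatula: Wooden-handled spatula, 180 mm long, lying flat. A bystander: not to be disturbed. Origin at the middle of its underside.
- card: Paper pad, 90 x 130 mm, 8 mm high. A bystander: not to be disturbed. Origin at the middle of its underside.

How it is judged:
By the outcome, as a careful person would: the job done as asked, in the order asked, and still so for the second after the job is handed in, with the robot touching nothing.
It also fails if it takes over 67 s, if anything falls off the work surface, if the arm or the gripper's body presses on something with over 40 N, if the wrist force passes 120 N, or if a joint passes its speed limit or range.

## Robot

A 7-joint arm with a two-finger parallel gripper is mounted at the origin on the work surface. World frame = base frame: x ahead of the robot, y to its left, z up, the work surface at z = 0. Lengths are in m, angles in rad, forces in N, time in s.
With the tool pointing down it reaches from about 0.4 to 0.85 m from the base axis. Payload 4.5 kg.
Tool frame: the origin (TCP) lies between the finger pads; the fingertips stand 25 mm ahead of it and the grasp point (between the pads) lies 6 mm ahead of it; y points along the fingers, z is the direction in which the jaws open and shut, and the axes are right-handed (so a half turn about y gives the same grasp; the last joint's range is limited). The gripper opens to 85 mm and grips with 20 to 120 N. Pads are 22 mm wide; open, the fingers measure 114 mm over their backs; the gripper's body (76 mm by 85 mm) begins 54 mm behind the grasp point. The pads swing forward as they close: fully open they stand 13 mm farther back than shut.
Start: joints at [1.365, 0.689, -0.195, 1.565, 0.157, 0.902, -0.215], TCP at [0.148, -0.607, 0.256] pointing down, gripper open.
Joint ranges: [-3.01, 3.01], [-0.46, 2.08], [-1.47, 1.51], [0.13, 2.56], [-1, 4.14], [0.04, 2.09], [-2.66, 2.66]. Speed limits (rad/s): [2.57, 2.57, 3.14, 3.14, 3.14, 3.14, 3.14].

## Interface

Orientations are given as a rotation vector (axis times angle).
In Python, from workcell import r, eyes, workorder gives the robot as it stands.
- The arm moves only by the tool send_rows, never from a script. Its argument "plan" is text: rows parted by semicolons, each of 7 numbers parted by spaces: the closure in counts, from 0 (fully open) to 255 (shut), then the shift along the tool's x, y, z in cm, then the turn, a rotation vector about the tool's x, y, z in degrees. In form: fingers x y z wx wy wz; .... A call has exactly 8 rows; each row is the pose to reach, as a shift and turn from the pose commanded when the call began, along the tool's axes at that moment; what a row does not reach only later rows make up. A row lasts 1/12 s, in which the tool goes at most 41.7 mm and 7.16 degrees, less where a joint would pass 70% of its speed; a pose out of reach is approached as far as the arm can. A call with a gripper value outside its range is refused whole. The fingers move at their own pace and stop on an object; "force" is the grip in N (left out, the last holds). Time passes only in rows, so rows that repeat a pose let the fingers close, or fill a call up. It gives the time, the measured TCP pose, the force and the opening at its end, in the units of the state.
- r.observe(): the state, without advancing time (a new reading comes with each control period).
- eyes.get_image(name): name is "side" or "top" or "wrist"; returns a dict with "frame" (480x640x3 uint8, red, green, blue), "camera_matrix" (3x3 intrinsics, pixels), "dist" ([k1, k2, p1, p2, k3] as OpenCV has them; the pictures are not rectified), "pose" (4x4, takes a point from camera to world coordinates); the wrist camera has in their place "hand_eye" (4x4, takes a point from camera to tool coordinates, whose origin is the TCP and whose axes are the tool frame's). Camera axes: x right, y down, z forward; pixel columns grow to the right and rows downward; lengths in m; the calibration is good to about 2 mm. A picture is of the moment at which its call begins: read the wrist's pose just before it. There is no depth.
- workorder.close_job(): hands the job in, once; it reports no verdict.
Trained networks look in a picture, given as the dict that the camera call returned (one of the last four; its "shot" number tells which), for a name from the list of things; names that differ only in an ending like _2 or _b are one class to them, and where a whole thing is asked for, a point or a joint stands for the part that bears it (a point fixed in the world has none). Each returns a list of dicts, best first, with "confidence" (0 to 1); they miss things now and then, are a little off and sometimes report something else, mostly with a low value. They report only what shows in the picture. A call takes as long as a camera call.
- eyes.trace(target, picture): "pixels" (480x640 bool, what is visible of it).
- eyes.landmark_of(target, picture): "position" ([x, y, z] in m, in the coordinates of the camera as it stood for that picture, good to about 4 mm: a listed point, or the origin of a listed thing).
The state is a dict: "clock": time; "q": joint angles; "qvel": joint speeds; "joint_torque": joint torques, N m; "eef_pos": TCP position; "ee_rot": TCP orientation; "ft_force": force on the tool from outside, world axes, zero at the start; "moment": the same for the moment, N m; "grip_width": opening from 0.0 (shut) to 1.0 (fully open).
Only numpy, scipy, OpenCV 4.12 (cv2) and the standard library are available. Lean on these libraries where they do the work, as an engineer would, in place of code of your own. Each camera call takes 0.05 s, during which the arm holds its last target. There are 200 camera calls.

## Working session

There is one attempt and no reset: what is moved stays moved. The work goes in short steps, Python scripts to look and compute and a tool call to move; the robot and the scene stay as the last step left them, time stands still between calls to the robot, and variables do not carry over. Pictures are saved under pics/ and viewed, about 8 in all and at most 12, crops included, and the job is handed in when it is done.

Besides the shell and the picture viewer there is one more tool, called after "Emit:" as name(argument=value, ...) on one line, values as JSON. send_rows: Moves the arm, as the interface text tells. Its arguments: {"type":"object","properties":{"plan":{"type":"string"},"force":{"type":"number"}},"required":["plan"]}

```bash
mkdir -p pics; ls
cat > h.py <<'E'
import numpy as np, cv2
from scipy.spatial.transform import Rotation as R
from workcell import r, eyes, workorder
def cam(name):
    s=r.observe(); p=eyes.get_image(name)
    if name=="wrist":
        T=np.eye(4); T[:3,:3]=R.from_rotvec(s["ee_rot"]).as_matrix(); T[:3,3]=s["eef_pos"]
        p["T"]=T@np.array(p["hand_eye"])
    else: p["T"]=np.array(p["pose"])
    return p
def save(p,n): cv2.imwrite("pics/"+n,p["frame"][:,:,::-1])
def lm(p,t):
    return [(round(d["confidence"],2),(p["T"]@np.r_[d["position"],1])[:3].round(4)) for d in eyes.landmark_of(t,p)[:2]]
def proj(p,X):
    T=np.linalg.inv(p["T"]); 
    return cv2.projectPoints(np.atleast_2d(X).astype(float),cv2.Rodrigues(T[:3,:3])[0],T[:3,3],np.array(p["camera_matrix"]),np.array(p["dist"]))[0][:,0]
def tool(X):
    s=r.observe(); return R.from_rotvec(s["ee_rot"]).as_matrix().T@(np.array(X)-s["eef_pos"])*100
E
python3 - <<'E'
from h import *
s=r.observe(); print({k:np.round(v,3) for k,v in s.items()}); print(R.from_rotvec(s["ee_rot"]).as_matrix().round(3))
for n in ["side","top"]:
    p=cam(n); save(p,n+"1.png"); print(n,p["T"].round(2).tolist())
    for t in ["machine","hopper_in","bolt_axis","wrench_grip","lid_hinge","lid_edge","bail_mid","box_pivot","pill0_center","envelopes","jar_a","jar_b","mortar","pan","spatula","card"]:
        print(t,lm(p,t))
E
```

```text
pics
{'clock': np.float64(0.0), 'q': array([ 1.365,  0.69 , -0.194,  1.566,  0.157,  0.902, -0.215]), 'qvel': array([-0.   ,  0.   ,  0.001,  0.001,  0.002,  0.   ,  0.   ]), 'joint_torque': array([ 1.0000e-03, -5.3962e+01, -1.2660e+00, -1.5854e+01,  9.0000e-03,
        9.0000e-03,  0.0000e+00]), 'eef_pos': array([ 0.148, -0.607,  0.255]), 'ee_rot': array([-0.253,  2.096, -2.092]), 'ft_force': array([-0.181, -0.271, -0.244]), 'moment': array([ 0.032, -0.026, -0.033]), 'grip_width': np.float64(0.998)}
[[-0.971 -0.001  0.238]
 [-0.238  0.002 -0.971]
 [ 0.    -1.    -0.002]]
side [[-0.81, -0.3, 0.51, -0.07], [-0.59, 0.42, -0.69, 0.85], [-0.01, -0.86, -0.52, 0.79], [0.0, 0.0, 0.0, 1.0]]
machine [(0.88, array([ 0.5697, -0.0166,  0.0024]))]
hopper_in [(0.8, array([ 0.5726, -0.0181,  0.0358])), (0.58, array([ 0.5614, -0.4562,  0.0046]))]
bolt_axis []
wrench_grip [(0.68, array([0.5769, 0.2714, 0.1265]))]
lid_hinge [(0.91, array([ 0.6204, -0.0934,  0.154 ])), (0.36, array([ 0.5927, -0.1274,  0.1306]))]
lid_edge [(0.81, array([ 0.5733, -0.0922,  0.2477]))]
bail_mid [(0.86, array([ 0.566 , -0.1
[... 1230 characters left out ...]
]
bail_mid [(0.8, array([ 0.5709, -0.1539,  0.2095]))]
box_pivot [(0.38, array([ 0.5655, -0.0897,  0.1314]))]
pill0_center [(0.65, array([ 0.5429, -0.1228,  0.1261]))]
envelopes [(0.63, array([ 0.44  ,  0.2779, -0.0047])), (0.56, array([ 0.564 , -0.1542,  0.2103]))]
jar_a [(0.84, array([ 0.5578, -0.4614,  0.0014])), (0.71, array([ 0.4455, -0.3959, -0.0036]))]
jar_b [(0.84, array([ 0.5578, -0.4614,  0.0014])), (0.71, array([ 0.4455, -0.3959, -0.0036]))]
mortar [(0.81, array([ 0.5711,  0.4534, -0.0016])), (0.57, array([ 0.4474, -0.3938, -0.0009]))]
pan [(0.9, array([ 0.6104,  0.3322, -0.0035]))]
spatula [(0.89, array([0.7207, 0.1944, 0.0042]))]
card [(0.73, array([ 0.345 , -0.1638, -0.0004]))]
```

View pics/side1.png

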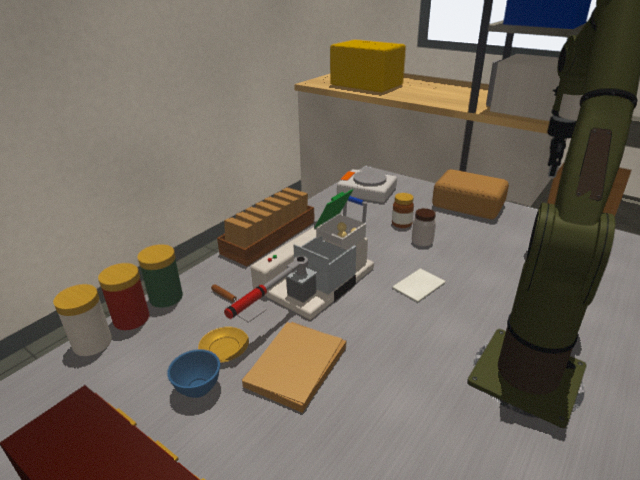

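View pics/top1.png

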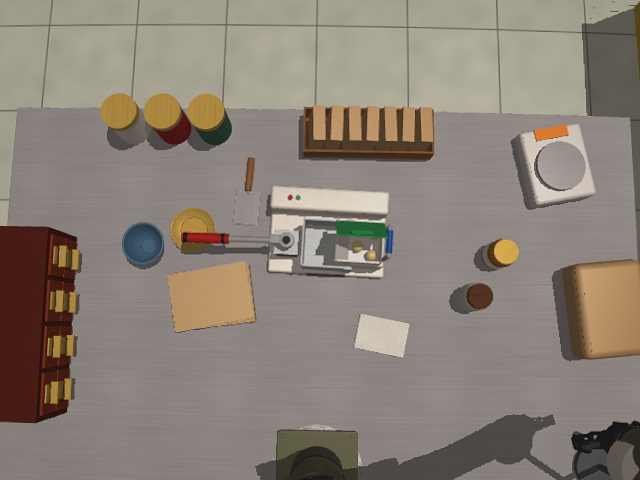

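Both pictures agree with the network positions: machine near (0.57, -0.02), the wrench pointing to +y (grip about px (205,238) in top), the lid ajar at px (360,228), and the bail at px (390,240). Next I fit the machine pose and start moving.

```bash
cat >> h.py <<'E'
def fit(P,Q):
    P=np.array(P)[:,:2];Q=np.array(Q)[:,:2];p0,q0=P.mean(0),Q.mean(0);A=P-p0;B=Q-q0
    a=np.arctan2((A[:,0]*B[:,1]-A[:,1]*B[:,0]).sum(),(A*B).sum())
    M=np.array([[np.cos(a),-np.sin(a)],[np.sin(a),np.cos(a)]]); o=q0-M@p0
    return a,o,(Q-(P@M.T+o))
E
python3 - <<'E'
from h import *
P=[(0,0),(0,0),(0,0),(0,0),(.05,-.099),(.05,-.099),(0,-.14),(0,-.14),(0,-.05)]
Q=[(.5697,-.0166),(.5705,-.0203),(.5726,-.0181),(.5714,-.0175),(.6204,-.0934),(.6179,-.0932),(.566,-.1578),(.5709,-.1539),(.569,-.0621)]
a,o,e=fit(P,Q); print(a,o,(e*1000).round(1).tolist())
p=cam("top")
# yaw from machine rear housing edge & bolt/grip line by trace
m=eyes.trace("machine",p)
w=eyes.trace("wrench",p); print([d["confidence"] for d in m],[d["confidence"] for d in w])
f=p["frame"].astype(int); red=(f[:,:,0]>120)&(f[:,:,1]<60)&(f[:,:,2]<60); red[:200]=0;red[260:]=0;red[:,:160]=0;red[:,260:]=0
v,u=np.where(red); 
K=np.array(p["camera_matrix"]);d=np.array(p["dist"]);T=p["T"]
def at(uv,z):
    n=cv2.undistortPoints(np.array(uv,float).reshape(-1,1,2),K,d)[:,0]; D=np.c_[n,np.ones(len(n))]@T[:3,:3].T
    return T[:3,3]+D*((z-T[2,3])/D[:,2])[:,None]
X=at(np.c_[u,v],.132); c=X.mean(0); w_=np.linalg.svd(X[:,:2]-c[:2],full_matrices=False)[2][0]; print("grip",c,w_,X[:,1].min(),X[:,1].max())
print("bolt",at([(286,240)],.14), "housing rear edge",at([(274,187),(388,194)],.085),"front base",at([(268,272),(383,277)],.02))
E
```

```text
0.03687448634317063 [ 0.56766696 -0.01210506] [[2.0, -4.5], [2.8, -8.2], [4.9, -6.0], [3.7, -5.4], [-0.9, 15.8], [-3.4, 16.0], [-6.8, -5.8], [-1.9, -1.9], [-0.5, -0.0]]
[0.61, 0.25] [0.9]
grip [0.57754687 0.27945245 0.132     ] [-0.01790447 -0.9998397 ] 0.2250081323121864 0.33781850993718976
bolt [[0.5723949  0.08172813 0.14      ]] housing rear edge [[ 0.71401447  0.11835092  0.085     ]
 [ 0.70094934 -0.16920007  0.085     ]] front base [[ 0.5040235   0.13293262  0.02      ]
 [ 0.49631272 -0.16422869  0.02      ]]
```

Emit:
send_rows(plan="255 0 0 0 0 0 0; 255 -3 -2 -2 0 0 0; 255 -6 -4 -5 0 0 0; 255 -9 -6 -8 0 0 0; 255 -12 -7 -11 0 0 0; 255 -16 -7 -13 0 0 0; 255 -20 -7 -15 0 5 0; 255 -23 -7 -17 0 10 0", force=60)

```text
clock: 2.52
eef_pos: [0.3246, -0.3947, 0.3271]
ee_rot: [-0.064, 2.188, -2.192]
ft_force: [0.6, -0.5, -0.7]
grip_width: 0.003
```

Emit:
send_rows(plan="255 -2 0 -3.5 0 1 0; 255 -4 0 -7 0 2 0; 255 -6 0 -11 0 3 0; 255 -8 0 -15 0 4 0; 255 -10 0 -19 0 5 0; 255 -12 0 -22.5 0 5 0; 255 -13 0 -26.5 0 5 0; 255 -14 0 -30 0 5 0")

```text
clock: 3.18
eef_pos: [0.4437, -0.0871, 0.3265]
ee_rot: [-0.026, -2.211, 2.211]
ft_force: [1.0, 0.7, 0.5]
grip_width: -0.001
```

Emit:
send_rows(plan="255 -1 0 -4 0 0 0; 255 -1.5 0 -8 0 0 0; 255 -2 0 -12 0 0 0; 255 -2.5 0 -16 0 0 0; 255 -3.5 0 -20 0 0 0; 255 -4.5 0 -24 0 0 0; 255 -5.5 0 -28 0 0 0; 255 -6 0 -31.5 0 0 0")

```text
clock: 3.85
eef_pos: [0.5106, 0.2277, 0.3264]
ee_rot: [-0.024, -2.213, 2.21]
ft_force: [0.5, -0.3, -0.2]
grip_width: -0.004
```

Emit:
send_rows(plan="255 0 2 -1 0 0 0; 255 0 5 -3 0 0 0; 255 0 8 -4.5 0 0 0; 255 0 11 -4.5 0 0 0; 255 0 13 -4.5 0 0 0; 255 0 14 -4.5 0 0 0; 255 0 14 -4.5 0 0 0; 255 0 14 -4.5 0 0 0")

```text
clock: 4.52
eef_pos: [0.5113, 0.2695, 0.1867]
ee_rot: [-0.025, -2.211, 2.21]
ft_force: [0.8, -0.4, 0.5]
grip_width: -0.001
```

Run:
```python
from h import *
s=r.observe(); print({k:np.round(s[k],4) for k in("eef_pos","ee_rot","ft_force","clock")})
p=cam("wrist"); save(p,"w1.png"); print(lm(p,"wrench_grip"),lm(p,"bolt_axis"))
print(tool([.5765,.271,.127]))
```

```text
{'eef_pos': array([0.5113, 0.2695, 0.1867]), 'ee_rot': array([-0.0254, -2.2105,  2.2103]), 'ft_force': array([ 0.8026, -0.4227,  0.5403]), 'clock': np.float64(4.5167)}
[(0.6, array([0.5753, 0.2712, 0.1295]))] []
[-6.42865677  6.11227514 -0.2413139 ]
```

Emit:
send_rows(plan="255 0 2 0 0 0 0; 255 0 4 0 0 0 0; 255 0 5.5 0 0 0 0; 255 0 6 0 0 0 0; 255 -1 6 0 0 0 0; 255 -2 6 0 0 0 0; 255 -3 6 0 0 0 0; 255 -3 6 0 0 0 0")

```text
clock: 5.33
eef_pos: [0.5441, 0.2688, 0.1278]
ee_rot: [-0.032, -2.214, 2.21]
ft_force: [1.1, 0.4, 0.4]
grip_width: -0.004
```

Emit:
send_rows(plan="255 -0.2 0 0 0 0 0; 255 -0.4 0 0 0 0 0; 255 -0.6 0 0 0 0 0; 255 -0.8 0 0 0 0 0; 255 -1 0 0 0 0 0; 255 -1.2 0 0 0 0 0; 255 -1.3 0 0 0 0 0; 255 -1.3 0 0 0 0 0")

```text
clock: 6.0
eef_pos: [0.5521, 0.2688, 0.1257]
ee_rot: [-0.019, -2.208, 2.21]
ft_force: [-4.4, 0.3, 0.9]
grip_width: 0.003
```

Emit:
send_rows(plan="255 -0.2 0 0 0 0 0; 255 -0.4 0 0 0 0 0; 255 -0.6 0 0 0 0 0; 255 -0.8 0 0 0 0 0; 255 -1 0 0 0 0 0; 255 -1.2 0 0 0 0 0; 255 -1.2 0 0 0 0 0; 255 -1.2 0 0 0 0 0")

```text
clock: 6.67
eef_pos: [0.5612, 0.2691, 0.1251]
ee_rot: [-0.012, -2.206, 2.209]
ft_force: [-9.6, 1.7, 1.8]
grip_width: -0.002
```

Emit:
send_rows(plan="255 -0.2 0 0 0 0 0; 255 -0.4 0 0 0 0 0; 255 -0.6 0 0 0 0 0; 255 -0.8 0 0 0 0 0; 255 -1 0 0.1 0 0 0; 255 -1 0 0.1 0 0 0; 255 -1 0 0.1 0 0 0; 255 -1 0 0.1 0 0 0")

```text
clock: 7.33
eef_pos: [0.571, 0.2688, 0.1251]
ee_rot: [-0.012, -2.207, 2.207]
ft_force: [-10.0, 2.7, 1.4]
grip_width: -0.006
```

Emit:
send_rows(plan="255 -0.2 0 0 0 0 0; 255 -0.4 0 0 0 0 0; 255 -0.6 0 0 0 0 0; 255 -0.8 0 0.1 0 0 0; 255 -1 0 0.2 0 0 0; 255 -1 0 0.2 0 0 0; 255 -1 0 0.2 0 0 0; 255 -1 0 0.2 0 0 0")

```text
clock: 8.0
eef_pos: [0.5808, 0.268, 0.1253]
ee_rot: [-0.011, -2.21, 2.206]
ft_force: [-10.4, 5.0, -0.1]
grip_width: 0.003
```

Emit:
send_rows(plan="255 -0.2 0 0.1 0 0 0; 255 -0.4 0 0.1 0 0 0; 255 -0.6 0 0.2 0 0 0; 255 -0.8 0 0.3 0 0 0; 255 -1 0 0.3 0 0 0; 255 -1 0 0.3 0 0 0; 255 -1 0 0.3 0 0 0; 255 -1 0 0.3 0 0 0")

```text
clock: 8.67
eef_pos: [0.5907, 0.2665, 0.1256]
ee_rot: [-0.011, -2.214, 2.204]
ft_force: [-9.8, 6.5, 1.6]
grip_width: 0.001
```

Emit:
send_rows(plan="255 -0.2 0 0 0 0 0; 255 -0.4 0 0 0 0 0; 255 -0.6 0 0.1 0 0 0; 255 -0.8 0 0.1 0 0 0; 255 -1 0 0.2 0 0 0; 255 -1 0 0.2 0 0 0; 255 -1 0 0.2 0 0 0; 255 -1 0 0.2 0 0 0")

```text
clock: 9.33
eef_pos: [0.6024, 0.2642, 0.126]
ee_rot: [-0.015, -2.216, 2.204]
ft_force: [-6.7, 6.1, 1.1]
grip_width: 0.002
```

Emit:
send_rows(plan="255 -0.2 0 0.1 0 0 0; 255 -0.4 0 0.1 0 0 0; 255 -0.6 0 0.2 0 0 0; 255 -0.6 0 0.2 0 0 0; 255 -0.6 0 0.2 0 0 0; 255 -0.6 0 0.2 0 0 0; 255 -0.6 0 0.2 0 0 0; 255 -0.6 0 0.2 0 0 0")

```text
clock: 10.0
eef_pos: [0.6096, 0.2623, 0.1264]
ee_rot: [-0.018, -2.218, 2.204]
ft_force: [-4.5, 7.4, 1.2]
grip_width: -0.002
```

Emit:
send_rows(plan="255 -0.2 0 0 0 0 0; 255 -0.4 0 0 0 0 0; 255 -0.5 0 0 0 0 0; 255 -0.5 0 0 0 0 0; 255 -0.5 0 0 0 0 0; 255 -0.5 0 0 0 0 0; 255 -0.5 0 0 0 0 0; 255 -0.5 0 0 0 0 0")

```text
clock: 10.67
eef_pos: [0.6153, 0.2608, 0.1263]
ee_rot: [-0.02, -2.216, 2.206]
ft_force: [-4.4, 5.6, 1.0]
grip_width: -0.003
```

Run:
```python
from h import *
p=cam("top"); print(lm(p,"wrench_grip"),lm(p,"bolt_axis")); f=p["frame"][180:300,150:330]; save({"frame":cv2.resize(f,None,fx=4,fy=4,interpolation=cv2.INTER_CUBIC)},"t2.png")
s=r.observe();print(s["ft_force"],s["clock"])
```

```text
[] [(0.38, array([ 0.3475, -0.165 ,  0.0048]))]
[-4.28626302  5.34146018  0.7104879 ] 10.8167
```

View pics/t2.png

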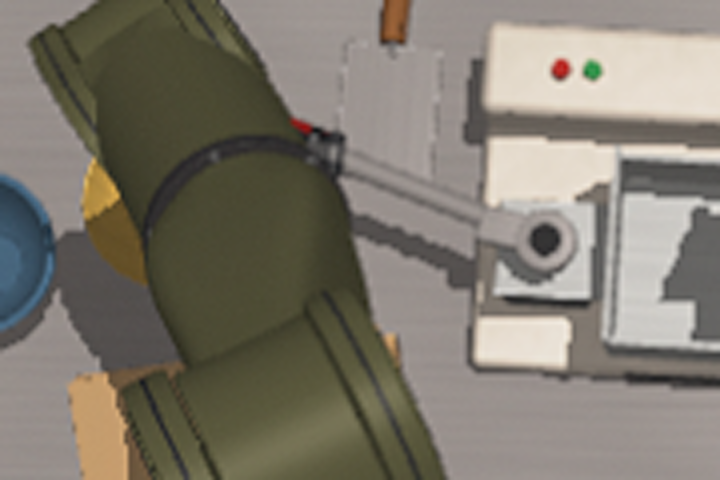

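The force fell from about 11 N to about 5 N and stayed there through about 0.1 rad of bend, so it has clicked. I stop pushing and back off.

Emit:
send_rows(plan="255 0.5 0 -0.2 0 0 0; 255 1.2 0 -0.3 0 0 0; 255 2 0 -0.4 0 0 0; 255 3 0 -0.4 0 0 0; 255 4 0 -0.4 0 0 0; 255 5 0 -0.4 0 0 0; 255 6 0 -0.4 0 0 0; 255 6 0 -0.4 0 0 0")

```text
clock: 11.48
eef_pos: [0.5555, 0.2627, 0.1263]
ee_rot: [-0.022, -2.21, 2.211]
ft_force: [-0.1, 0.9, -0.6]
grip_width: 0.004
```

Emit:
send_rows(plan="255 0 -3 0 0 0 0; 255 0 -7 0 0 0 0; 255 0 -11 0 0 0 0; 255 0 -15 0 0 0 0; 255 1.5 -18 2 0 0 0; 255 3 -20 5 0 0 0; 255 4.5 -20 8.5 0 0 0; 255 5.5 -20 12.5 0 0 0")

```text
clock: 12.15
eef_pos: [0.4995, 0.1392, 0.3283]
ee_rot: [-0.027, -2.217, 2.212]
ft_force: [1.2, -1.3, -0.5]
grip_width: -0.0
```

Run:
```python
from h import *
s=r.observe();print({k:np.round(s[k],4) for k in("eef_pos","ee_rot","ft_force","clock")})
p=cam("top"); print(lm(p,"wrench_grip")); f=p["frame"][180:300,150:330]; save({"frame":cv2.resize(f,None,fx=4,fy=4,interpolation=cv2.INTER_CUBIC)},"t3.png")
p2=cam("side")
for t in ["lid_hinge","lid_edge","bail_mid","box_pivot","wrench_grip"]: print(t,lm(p,t),lm(p2,t))
print(r.observe()["clock"])
```

```text
{'eef_pos': array([0.4995, 0.1392, 0.3283]), 'ee_rot': array([-0.0273, -2.217 ,  2.2119]), 'ft_force': array([ 1.191 , -1.2657, -0.4701]), 'clock': np.float64(12.15)}
[(0.96, array([0.6163, 0.2671, 0.1259])), (0.28, array([ 0.5694,  0.453 , -0.0012]))]
lid_hinge [(0.92, array([ 0.6156, -0.0942,  0.1577]))] [(0.74, array([ 0.6153, -0.0937,  0.154 ])), (0.23, array([ 0.3488, -0.1627,  0.0029]))]
lid_edge [(0.72, array([ 0.5671, -0.0915,  0.2442])), (0.4, array([ 5.709e-01, -1.630e-02,  1.000e-04]))] [(0.69, array([ 0.5715, -0.0932,  0.2473]))]
bail_mid [(0.77, array([ 0.5669, -0.1517,  0.2127]))] [(0.84, array([ 0.5651, -0.1588,  0.2133]))]
box_pivot [] [(0.79, array([ 0.5684, -0.0631,  0.1105])), (0.59, array([0.6118, 0.2659, 0.1262]))]
wrench_grip [(0.96, array([0.6163, 0.2671, 0.1259])), (0.28, array([ 0.5694,  0.453 , -0.0012]))] [(0.9, array([0.6126, 0.2687, 0.127 ])), (0.61, array([ 0.4449, -0.3924,  0.0021]))]
12.8
```

View pics/t3.png

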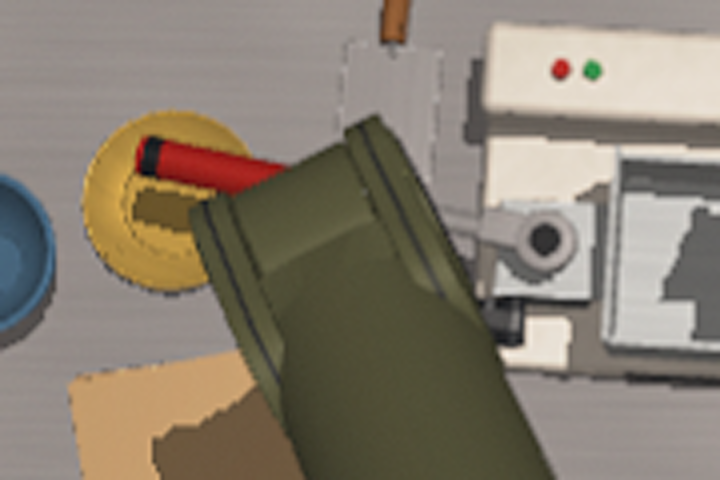

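Emit:
send_rows(plan="255 0 0 3 0 0 0; 255 0 0 7 0 0 0; 255 0 0 11 0 0 0; 255 0 1 15 0 0 0; 255 0 3 19 0 0 0; 255 0 5 22 0 0 0; 255 -0.5 7 23 0 0 0; 255 -1 7.8 23 0 0 0")

```text
clock: 13.47
eef_pos: [0.5022, -0.0956, 0.2459]
ee_rot: [-0.027, -2.203, 2.207]
ft_force: [-0.4, 0.8, 0.2]
grip_width: -0.001
```

Emit:
send_rows(plan="255 -1 0 0 0 0 0; 255 -2 0 0 0 0 0; 255 -3 0 0 0 0 0; 255 -4 0 0 0 0 0; 255 -5 0 0 0 0 0; 255 -5.7 0 0 0 0 0; 255 -6.4 0 0 0 0 0; 255 -7 0 0 0 0 0")

```text
clock: 14.13
eef_pos: [0.5744, -0.0917, 0.2484]
ee_rot: [-0.022, -2.212, 2.21]
ft_force: [-1.9, -0.5, 0.4]
grip_width: 0.001
```

Emit:
send_rows(plan="255 -0.8 0 0 0 0 0; 255 -1.6 0 0 0 0 0; 255 -2.4 0 0 0 0 0; 255 -3.2 0 0 0 0 0; 255 -4 0 0 0 0 0; 255 -4.8 0 0 0 0 0; 255 -5.4 0 0 0 0 0; 255 -5.6 0 0 0 0 0")

```text
clock: 14.8
eef_pos: [0.6315, -0.0941, 0.2482]
ee_rot: [-0.026, -2.211, 2.211]
ft_force: [-0.5, 0.4, 0.1]
grip_width: -0.0
```

Run:
```python
from h import *
p=cam("side"); print(lm(p,"lid_edge"),lm(p,"lid_hinge")); f=p["frame"][150:300,220:420]; save({"frame":cv2.resize(f,None,fx=4,fy=4,interpolation=cv2.INTER_CUBIC)},"s3.png")
```

```text
[(0.84, array([ 0.6667, -0.0972,  0.2438]))] [(0.59, array([ 0.6178, -0.0959,  0.1568]))]
```

View pics/s3.png

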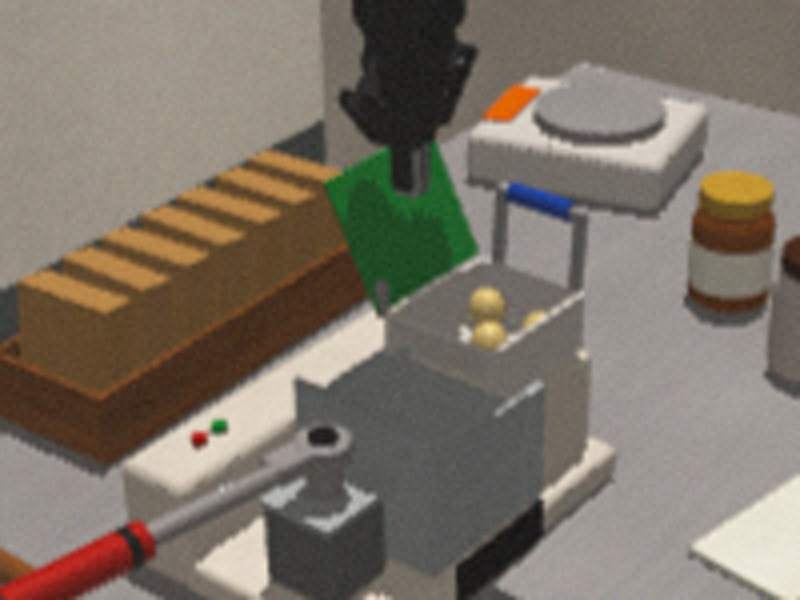

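Emit:
send_rows(plan="255 2 -1 0 0 0 0; 255 4.5 -3 0 0 0 0; 255 7 -5 1 0 0 0; 255 7 -5 4.5 0 0 0; 255 7 -5 8 0 0 0; 255 7 -5 11 0 0 0; 255 7 -3 11 0 0 0; 255 7 -1 11 0 0 0")

```text
clock: 15.62
eef_pos: [0.5574, -0.2063, 0.259]
ee_rot: [-0.034, -2.206, 2.212]
ft_force: [0.1, 0.8, -0.5]
grip_width: 0.004
```

Emit:
send_rows(plan="255 0 2 0 0 0 0; 255 0 4.3 0 0 0 0; 255 0 4.3 0 0 0 0; 255 0 4.3 -0.7 0 0 0; 255 0 4.3 -1.4 0 0 0; 255 0 4.3 -2 0 0 0; 255 0 4.3 -2.5 0 0 0; 255 0 4.3 -2.8 0 0 0")

```text
clock: 16.28
eef_pos: [0.559, -0.175, 0.2168]
ee_rot: [-0.026, -2.209, 2.215]
ft_force: [-0.7, -4.8, 2.5]
grip_width: -0.005
```

Emit:
send_rows(plan="255 0 -0.8 -1 0 0 0; 255 0 -1.5 -2 0 0 0; 255 0 -2.1 -3 0 0 0; 255 0 -2.5 -4 0 0 0; 255 0 -2.9 -5 0 0 0; 255 0 -3.2 -6 0 0 0; 255 0 -3.4 -7.2 0 0 0; 255 0 -3.5 -8.5 0 0 0")

```text
clock: 16.95
eef_pos: [0.5599, -0.0883, 0.2504]
ee_rot: [-0.024, -2.211, 2.21]
ft_force: [0.2, -3.1, 0.8]
grip_width: -0.0
```

Emit:
send_rows(plan="255 0 0 -1 0 0 0; 255 0 0.1 -2 0 0 0; 255 0 0.3 -3 0 0 0; 255 0 0.6 -4 0 0 0; 255 0 0.9 -5 0 0 0; 255 0 1.2 -6 0 0 0; 255 0 1.6 -6.9 0 0 0; 255 0 1.8 -7.3 0 0 0")

```text
clock: 17.62
eef_pos: [0.5611, -0.0149, 0.2311]
ee_rot: [-0.021, -2.211, 2.21]
ft_force: [-0.4, -2.0, -0.5]
grip_width: 0.002
```

Run:
```python
from h import *
p=cam("side"); print(lm(p,"bail_mid"),lm(p,"pill0_center"),lm(p,"lid_edge")); f=p["frame"][150:300,220:420]; save({"frame":cv2.resize(f,None,fx=4,fy=4,interpolation=cv2.INTER_CUBIC)},"s4.png")
```

```text
[(0.66, array([0.5746, 0.0024, 0.2247])), (0.33, array([0.7246, 0.1904, 0.0017]))] [(0.49, array([ 0.5413, -0.0273,  0.1216]))] [(0.96, array([0.6719, 0.0467, 0.1717])), (0.4, array([ 0.4474, -0.392 ,  0.0034]))]
```

View pics/s4.png

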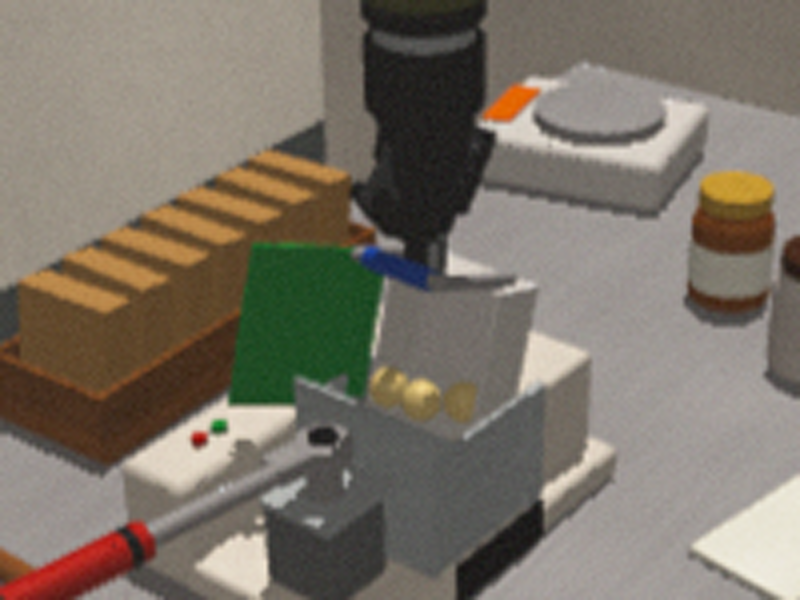

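The three pills are at the spout (px 385-460, 390) and rolling or about to. I tip slightly more and hold.

Emit:
send_rows(plan="255 0 0.2 -0.3 0 0 0; 255 0 0.3 -0.5 0 0 0; 255 0 0.3 -0.5 0 0 0; 255 0 0.3 -0.5 0 0 0; 255 0 0.3 -0.5 0 0 0; 255 0 0.3 -0.5 0 0 0; 255 0 0.3 -0.5 0 0 0; 255 0 0.3 -0.5 0 0 0")

```text
clock: 18.48
eef_pos: [0.5617, -0.012, 0.2292]
ee_rot: [-0.025, -2.21, 2.211]
ft_force: [0.9, -2.5, -1.8]
grip_width: -0.003
```

Run:
```python
from h import *
p=cam("side"); print(lm(p,"bail_mid"),[lm(p,"pill%d_center"%i) for i in range(3)]); f=p["frame"][150:300,220:420]; save({"frame":cv2.resize(f,None,fx=4,fy=4,interpolation=cv2.INTER_CUBIC)},"s5.png")
```

```text
[(0.71, array([0.5727, 0.0052, 0.225 ]))] [[(0.58, array([ 0.3498, -0.1611,  0.0033]))], [], [(0.3, array([0.6148, 0.3368, 0.0008]))]]
```

View pics/s5.png

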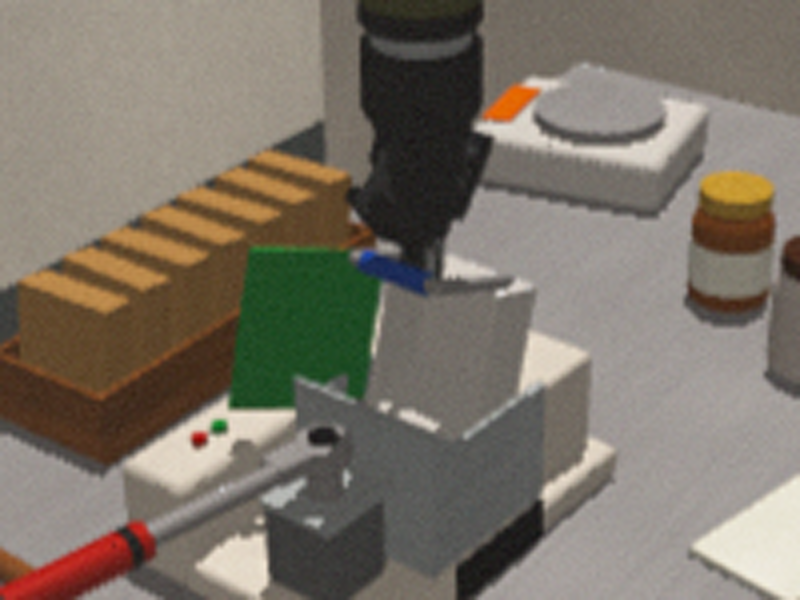

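The box is empty and the pills are down in the hopper. I let the box swing back, following the same arc in reverse.

Emit:
send_rows(plan="255 0 -0.6 1.2 0 0 0; 255 0 -1.1 2.4 0 0 0; 255 0 -1.5 3.6 0 0 0; 255 0 -1.8 4.8 0 0 0; 255 0 -2 6 0 0 0; 255 0 -2.1 7.2 0 0 0; 255 0 -2 8.4 0 0 0; 255 0 -1.8 9.5 0 0 0")

```text
clock: 19.4
eef_pos: [0.5597, -0.1086, 0.2475]
ee_rot: [-0.026, -2.209, 2.211]
ft_force: [-0.6, -1.4, 0.7]
grip_width: -0.002
```

Emit:
send_rows(plan="255 0 0.3 1 0 0 0; 255 0 0.7 2 0 0 0; 255 0 1.2 3 0 0 0; 255 0 1.8 4 0 0 0; 255 0 2.5 5 0 0 0; 255 0 3.1 6 0 0 0; 255 0 3.5 7.2 0 0 0; 255 0 3.5 9.5 0 0 0")

```text
clock: 20.07
eef_pos: [0.5574, -0.1982, 0.2106]
ee_rot: [-0.016, -2.217, 2.207]
ft_force: [0.9, 0.1, -0.9]
grip_width: -0.0
```

Emit:
send_rows(plan="255 0 0 1 0 0 0; 255 0 -3 2 0 0 0; 255 0 -7 3 0 0 0; 255 0 -10 5 0 0 0; 255 0 -12 8 0 0 0; 255 0 -12 11 0 0 0; 255 0 -12 13 0 0 0; 255 0 -12 13 0 0 0")

```text
clock: 20.73
eef_pos: [0.5531, -0.3375, 0.3321]
ee_rot: [-0.032, -2.203, 2.211]
ft_force: [0.5, -0.4, -0.2]
grip_width: -0.003
```

Run:
```python
from h import *
p=cam("side"); q=cam("top")
for t in ["bail_mid","lid_edge","lid_hinge","wrench_grip","pill0_center","envelopes","jar_a","mortar","pan","spatula","card"]: print(t,lm(p,t),lm(q,t))
a=cv2.resize(p["frame"][150:300,220:420],None,fx=3,fy=3,interpolation=cv2.INTER_CUBIC);b=cv2.resize(q["frame"][170:290,230:430],None,fx=3,fy=2.5*0+3,interpolation=cv2.INTER_CUBIC)
im=np.vstack([a,b]); print(im.shape); save({"frame":cv2.resize(im,None,fx=.74,fy=.74)},"f6.png"); print(r.observe()["clock"],r.observe()["ft_force"])
```

```text
bail_mid [(0.86, array([ 0.563 , -0.1567,  0.2072]))] [(0.63, array([ 0.568 , -0.1539,  0.2109]))]
lid_edge [(0.56, array([ 0.6643, -0.097 ,  0.2458]))] [(0.83, array([ 0.6638, -0.0954,  0.2432])), (0.41, array([0.611 , 0.2661, 0.127 ]))]
lid_hinge [(0.76, array([ 0.6194, -0.0959,  0.1557])), (0.52, array([ 0.5672, -0.0644,  0.1085]))] [(0.67, array([ 0.62  , -0.0958,  0.1572]))]
wrench_grip [(0.84, array([0.6159, 0.2689, 0.1257])), (0.52, array([ 0.4474, -0.3956,  0.0021]))] [(0.75, array([0.6119, 0.2675, 0.1251])), (0.65, array([ 0.5697, -0.0137,  0.035 ]))]
pill0_center [] [(0.42, array([0.5468, 0.0257, 0.0505]))]
envelopes [(0.78, array([ 4.376e-01,  2.787e-01, -4.000e-04]))] [(0.67, array([ 0.4397,  0.2788, -0.0012]))]
jar_a [(0.88, array([ 0.5615, -0.4583,  0.0019])), (0.74, array([ 0.4494, -0.3965,  0.0006]))] [(0.87, array([ 0.4451, -0.394 , -0.0031])), (0.65, array([ 5.565e-01, -4.585e-01,  5.000e-04]))]
mortar [(0.61, array([ 5.699e-01,  4.600e-01, -1.000e-04]))] [(0.81, array([0.57  , 0.4543, 0.002 ])), (0.61, array([ 0.574 , -0.0154,  0.0335]))]
pan [(0.85, array([0.6137, 0.337 , 0.0018]))] [(0.73, array([ 0.6147,  0.333 , -0.0035])), (0.7, array([ 0.6622, -0.0973,  0.2435]))]
spatula [(0.91, array([0.7266, 0.1944, 0.0034]))] [(0.65, array([0.7196, 0.1932, 0.0017]))]
card [(0.63, array([ 0.3502, -0.162 ,  0.0014])), (0.35, array([0.6142, 0.3356, 0.0014]))] [(0.96, array([ 0.3449, -0.1652,  0.003 ]))]
(810, 600, 3)
21.9333 [1.01651103 0.50094561 0.33672612]
```

View pics/f6.png

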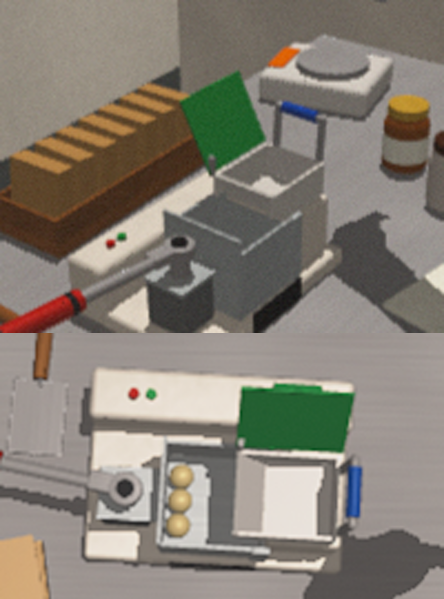

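The picture shows all three pills in the hopper (px (180,475), (180,500), (178,525)). The box is upright and empty, the lid is fully back, the wrench is where I left it, and the bystanders haven't moved.

```bash
python3 -c "
from h import *
print(workorder.close_job())"
```

```text
the job is handed in; nothing more can be done
None
```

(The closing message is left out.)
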